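Pack the regulator repair caddy

TASK

Pack the caddy for the regulator repair: stand the plain white bearing sleeve in the yellow bin, stand the flanged white bearing sleeve, flange down, in the blue bin, and take the steel roller out of its cradle and lay it flat on the floor of the red bin. Leave the black sleeve, the brass roller, the jar and the hammer where they are.

Things in the scene. Friction and masses are not known exactly. Their poses are not given: they have to be found in the camera images.
- plain_sleeve: White plastic bearing sleeve, a plain tube standing on end: 40 mm outside diameter, 24 mm bore, 40 mm tall, 50 g. Loose. Origin at the centre of its underside, z up along its axis
- flanged_sleeve: White plastic bearing sleeve with a flange, standing flange down: flange 64 mm diameter and 6 mm thick at the bottom, above it a 32 mm diameter body, 40 mm tall overall, bore 22 mm, 50 g. Loose. Origin at the centre of its underside, z up along its axis
- black_sleeve: Look-alike that does not belong: black plastic tube of the same size as the plain white sleeve (40 mm diameter, 40 mm tall), standing on end. Loose. Origin at the centre of its underside, z up. The two tubes and the flanged sleeve trade places between starts
- steel_roller: Bright steel roller, a solid bar of 26 mm diameter, 80 mm long, 0.33 kg. Loose. Origin at its middle on its axis, x along its axis (y, z turn as it rolls). It lies level, axis 40 mm above the bench, on two black V saddles 8 mm thick, 31 mm either side of its middle (54 mm free between them for fingers); they reach 21 mm either side of the axis and stay 1 mm below its height
- brass_roller: Look-alike that does not belong: yellow brass roller of the same size (26 by 80 mm), 0.36 kg, lying beside the steel one, 84 mm axis to axis, in the same fixed cradle (dark base plate 90 along the bars by 140 by 6 mm). The two trade places between starts. Loose. Origin at its middle on its axis, x along its axis
- bin_red: Red open plastic bin, fixed, 108 (x) by 96 (y) by 22 mm high; walls and flat floor 3 mm (inside 102 by 90 mm; room for fingers opened to 50 mm). Origin: centre of its underside, 4 mm above the bench, z up. Red, blue and yellow stand in any order side by side along their y, 3 mm apart, in a fixed grey caddy (116 by 345 mm with end grips, up to 22 mm high)
- bin_blue: Blue open plastic bin, fixed, 108 (x) by 96 (y) by 22 mm high; walls and flat floor 3 mm (inside 102 by 90 mm; room for fingers opened to 50 mm). Origin: centre of its underside, 4 mm above the bench, z up. Red, blue and yellow stand in any order side by side along their y, 3 mm apart, in a fixed grey caddy (116 by 345 mm with end grips, up to 22 mm high)
- bin_yellow: Yellow open plastic bin, fixed, 108 (x) by 96 (y) by 22 mm high; walls and flat floor 3 mm (inside 102 by 90 mm; room for fingers opened to 50 mm). Origin: centre of its underside, 4 mm above the bench, z up. Red, blue and yellow stand in any order side by side along their y, 3 mm apart, in a fixed grey caddy (116 by 345 mm with end grips, up to 22 mm high)
- jar: Glass jam jar with a red twist cap, 66 mm diameter, 90 mm tall, standing behind the work. Loose, to be left alone. Origin at the centre of its underside
- hammer: Ball-peen hammer, 300 mm long, lying along its x, handle to -x, to the robot's right of the work. Loose, to be left alone. Origin on the bench under the middle of its length
Mind the look-alikes: they are no part of the job. Several things have the shape of the steel_roller; the one meant has the colours described above.

How it is judged:
By the outcome, as a careful person would: the job done as asked, in the order asked, and still so for the second after the job is handed in, with the robot touching nothing.
It also fails if it takes over 83 s, if anything falls off the work surface, if the arm or the gripper's body presses on something with over 40 N, if the wrist force passes 120 N, or if a joint passes its speed limit or range.

ROBOT

A 6-joint arm with a two-finger parallel gripper is mounted at the origin on the work surface. World frame = base frame: x ahead of the robot, y to its left, z up, the work surface at z = 0. Lengths are in m, angles in degrees, forces in N, time in s.
With the tool pointing down it reaches from about 0.325 to 0.9 m from the base axis. Payload 3.5 kg.
Tool frame: the origin (TCP) lies between the finger pads; the fingertips stand 22 mm ahead of it and the grasp point (between the pads) lies 3 mm ahead of it; z points along the fingers, y is the line along which they close (so a half turn about z gives the same grasp; the last joint's range is limited). The gripper opens to 85 mm and grips with 20 to 120 N. Pads are 22 mm wide; open, the fingers measure 114 mm over their backs; the gripper's body (76 mm by 85 mm) begins 54 mm behind the grasp point. The pads swing forward as they close: fully open they stand 13 mm farther back than shut.
Start: joints at [57.903, 15.837, -1.513, 72.651, 0, 84.076], TCP at [0.276, 0.561, 0.253] pointing down, gripper open.
Joint ranges: [-178.77, 178.77], [-48.84, 107.48], [-61.69, 71.31], [-111.58, 123.2], [-90, 87.43], [-180, 180]. Speed limits (degrees/s): [147.25, 147.25, 180, 180, 180, 180].

INTERFACE

Orientations are given as a 3x3 rotation matrix whose columns are the frame's x, y, z axes.
In Python, from cell import robot, imaging gives the robot as it stands.
- The arm moves only by the shell command python3 -m handwheel 'ROWS' [FORCE]. ROWS is JSON, a list of rows, each a list of 3 entries, a list of its own where there are three numbers: the shift along the tool's x, y, z in units of 100 mm (1.0 is 100 mm), then the turn, a rotation vector about the tool's x, y, z in units of 2 rad (1.0 is 2 rad), then the closure, from 0 (fully open) to 1 (shut). A call has 1 to 20 rows; each row is the pose to reach, as a shift and turn from the pose commanded when the call began, along the tool's axes at that moment; what a row does not reach only later rows make up. A row lasts 1/12 s, in which the tool goes at most 41.7 mm and 7.16 degrees, less where a joint would pass 70% of its speed; a pose out of reach is approached as far as the arm can. A call with a number of a shift or a turn outside -1 to 1 is refused whole. A call with a gripper value outside its range is refused whole. The fingers move at their own pace and stop on an object; FORCE is the grip in N (left out, the last holds). Time passes only in rows, so rows that repeat a pose let the fingers close. It gives the time, the measured TCP pose, the force, the opening and the grip force at its end, in the units of the state.
- robot.get_state(): the state, without advancing time (a new reading comes with each control period).
- imaging.read_camera(name): name is "scene" or "side" or "wrist"; returns a dict with "frame" (420x560x3 uint8, red, green, blue), "camera_matrix" (3x3 intrinsics, pixels), "R" (3x3) and "t" (3): a world point X has camera coordinates R X + t. Camera axes: x right, y down, z forward; pixel columns grow to the right and rows downward; lengths in m; the calibration is good to about 2 mm. A picture is of the moment at which its call begins. There is no depth.
- robot.job_done(): hands the job in; it is judged then, once.
The state is a dict: "time_s": time; "q": joint angles; "qvel": joint speeds; "tau": joint torques, N m; "tool_pos": TCP position; "ee_rot": TCP orientation; "force": force on the tool from outside, world axes, zero at the start; "moment": the same for the moment, N m; "opening": opening from 0.0 (shut) to 1.0 (fully open); "grip_force": force on a finger pad.
Only numpy, scipy, OpenCV 4.12 (cv2) and the standard library are available. Lean on these libraries where they do the work, as an engineer would, in place of code of your own. Each camera call takes 0.05 s, during which the arm holds its last target. There are 200 camera calls.

## Working session

There is one attempt and no reset: what is moved stays moved. The work goes in short steps, Python scripts to look and compute and a shell command to move; the robot and the scene stay as the last step left them, time stands still between calls to the robot, and variables do not carry over. Pictures are saved under pics/ and viewed, at most 17 in all, crops included, and the job is handed in when it is done.

```bash
ls; mkdir -p pics
cat > h.py <<'E'
import numpy as np, cv2
from cell import robot, imaging
def snap(n,f):
    c=imaging.read_camera(n); cv2.imwrite('pics/'+f,c['frame'][:,:,::-1]); np.savez('pics/'+f+'.npz',**{k:np.array(c[k]) for k in('camera_matrix','R','t')}); return c
def ray(f,u,v,z):
    c=np.load('pics/'+f+'.npz'); R,t,K=c['R'],c['t'],c['camera_matrix']
    o=-R.T@t; d=R.T@np.linalg.solve(K,[u,v,1.]); return o+d*(z-o[2])/d[2]
def proj(f,X):
    c=np.load('pics/'+f+'.npz'); p=c['camera_matrix']@(c['R']@np.array(X)+c['t']); return p[:2]/p[2]
def crop(f,g,u,v,w,h,s):
    im=cv2.imread('pics/'+f)[v:v+h,u:u+w]; cv2.imwrite('pics/'+g,cv2.resize(im,None,fx=s,fy=s,interpolation=cv2.INTER_CUBIC))
def off(target):
    s=robot.get_state(); return np.array(s['ee_rot']).T@(np.array(target)-s['tool_pos'])*10
E
python3 - <<'E'
from h import *
snap('scene','s0.png');snap('side','d0.png');snap('wrist','w0.png')
s=robot.get_state();print({k:np.round(s[k],3).tolist() for k in s})
E
```

```text
pics
{'time_s': 0.15, 'q': [57.903, 15.869, -1.58, 72.652, 0.0, 84.076], 'qvel': [-0.018, -0.056, 0.293, 0.03, 0.014, 0.033], 'tau': [0.001, -44.606, 29.564, 0.011, -0.0, -0.0], 'tool_pos': [0.275, 0.56, 0.252], 'ee_rot': [[-0.897, 0.441, -0.001], [0.441, 0.897, -0.001], [0.0, -0.002, -1.0]], 'force': [-0.02, 0.754, 0.93], 'moment': [-0.055, 0.055, -0.004], 'grip_force': 0.0, 'opening': 0.997}
```

View pics/s0.png

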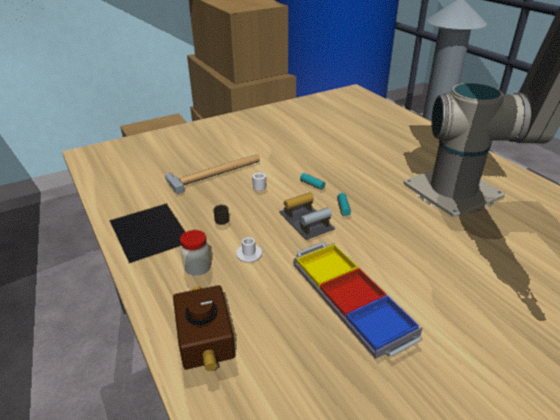

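View pics/d0.png

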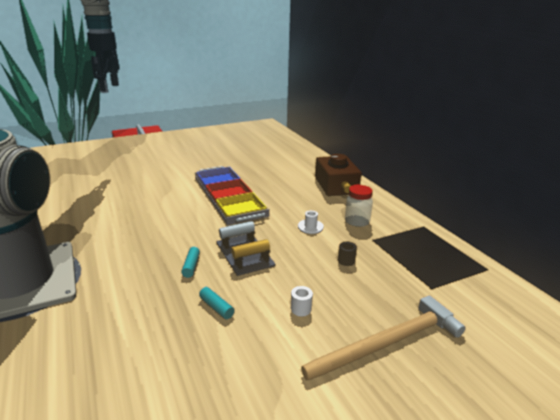

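Scene view: the plain white sleeve is at (259,181), the flanged one at (249,250), and the black look-alike at (221,214). The steel roller is at (316,216), with the brass look-alike at (298,201) and two teal rods at (313,181) and (344,204). The bins are yellow (328,265), red (355,292) and blue (382,323). The side view agrees. Next I'll take close crops to check these choices and measure.

Run:
```python
from h import *
crop('s0.png','s0a.png',200,160,160,110,5)
crop('s0.png','s0b.png',280,235,150,120,5)
crop('d0.png','d0a.png',180,160,190,160,4)
```

```text
(no output)
```

View pics/s0a.png

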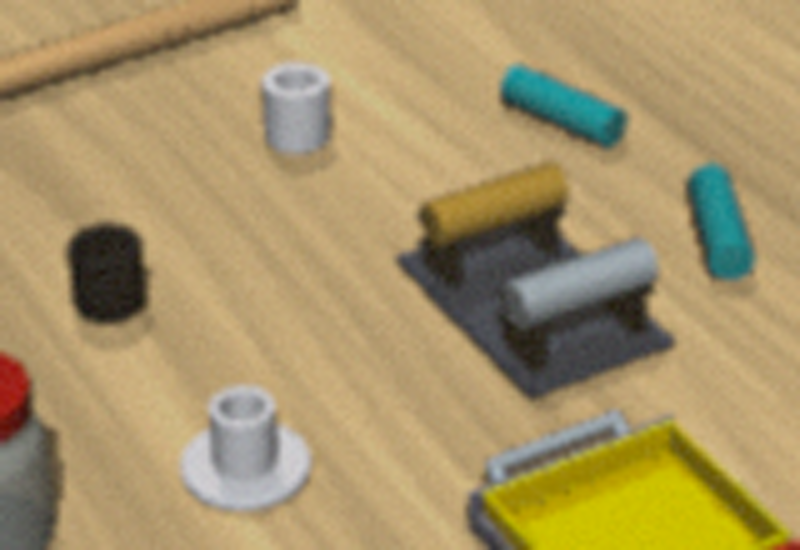

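View pics/s0b.png

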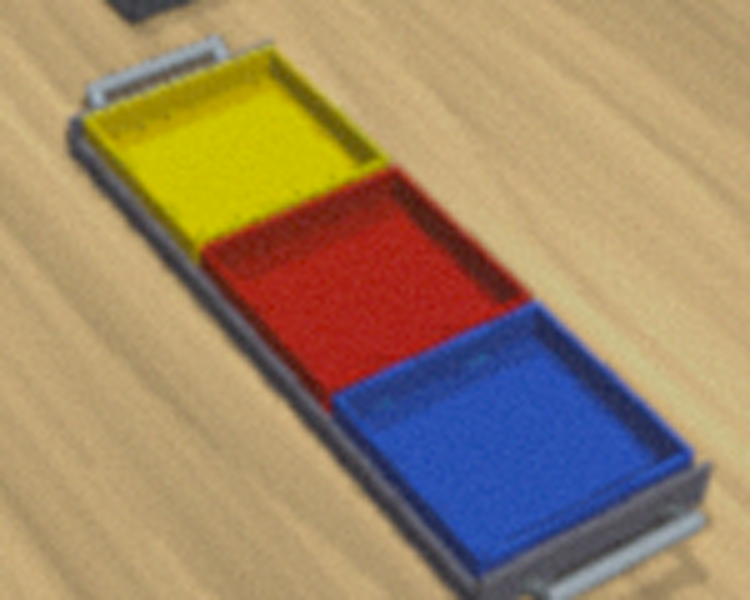

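View pics/d0a.png

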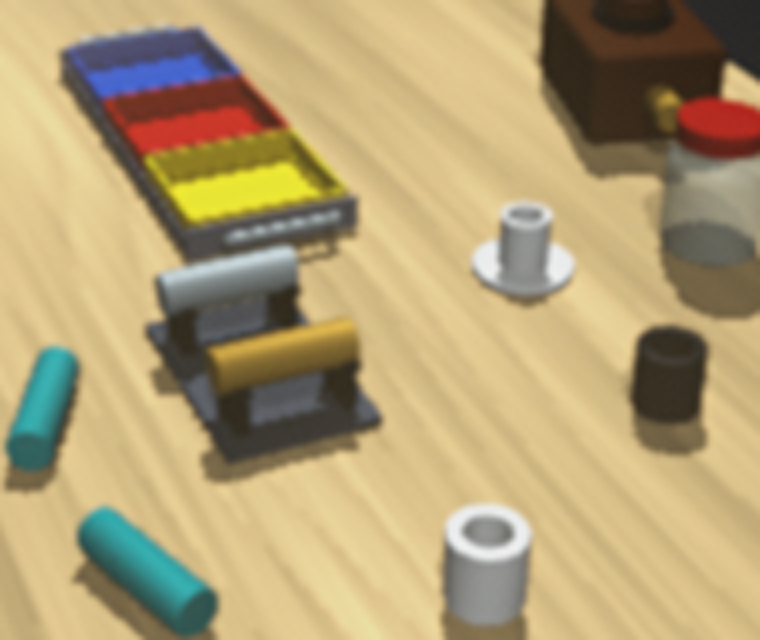

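The crops confirm the choices: plain white tube, flanged white sleeve, and the steel (grey) roller nearest the yellow bin, with the bins ordered yellow, red, blue. Now I'll triangulate.

Run:
```python
from h import *
S=lambda x,y,u0=200,v0=160:(u0+(x+.5)/5-.5,v0+(y+.5)/5-.5)
D=lambda x,y:(180+(x+.5)/4-.5,160+(y+.5)/4-.5)
r=lambda *a:np.round(ray(*a)[:2],4)
def tri(a,b):
    A=[];B=[]
    for f,(u,v) in(('s0.png',a),('d0.png',b)):
        o=ray(f,u,v,0.1);d=ray(f,u,v,0)-o;d/=np.linalg.norm(d);P=np.eye(3)-np.outer(d,d);A.append(P);B.append(P@o)
    return np.round(np.linalg.solve(sum(A),sum(B)),4)
for n,s,d,z in(('plain',(297,80),(488,532),.04),('flang',(244,405),(526,215),.04),('flange',(246,463),(523,263),.006),('black',(106,240),(670,344),.04),('steelL',(511,303),(168,290),.04),('steelR',(652,262),(292,268),.04),('steelmid',(582,283),(229,279),.04),('brass mid',(494,203),(283,355),.04)):
    print(n,r('s0.png',*S(*s),z),r('d0.png',*D(*d),z),tri(S(*s),D(*d)))
for n,c in(('Y',[(82,120),(270,45),(388,160),(200,252)]),('R',[(203,250),(398,168),(530,300),(333,405)]),('B',[(335,402),(538,303),(692,458),(478,570)])):
    p=np.array([r('s0.png',*S(x,y,280,235),.026) for x,y in c]);print(n,p.tolist(),p.mean(0),np.linalg.norm(np.diff(p,axis=0),axis=1))
p=np.array([r('d0.png',*D(x,y),.026) for x,y in [(147,158),(292,133),(352,195),(190,230)]]);print('Yd',p.tolist(),p.mean(0))
```

```text
plain [ 0.4814 -0.3051] [ 0.4819 -0.3054] [ 0.4816 -0.3053  0.04  ]
flang [ 0.6443 -0.0493] [ 0.6443 -0.0505] [ 0.6444 -0.0499  0.0397]
flange [ 0.6462 -0.0471] [ 0.6442 -0.0507] [ 0.6455 -0.0486  0.0045]
black [ 0.645  -0.2108] [ 0.6456 -0.207 ] [ 0.6452 -0.2087  0.0412]
steelL [ 0.49   -0.0542] [ 0.4158 -0.0465] [ 0.4477 -0.0578  0.0314]
steelR [ 0.4075 -0.0474] [ 0.489 -0.052] [ 0.4549 -0.0427  0.0521]
steelmid [ 0.4493 -0.0503] [ 0.4515 -0.049 ] [ 0.4506 -0.0496  0.0407]
brass mid [ 0.4496 -0.1362] [ 0.4505 -0.1333] [ 0.4502 -0.1349  0.041 ]
Y [[0.5713, 0.051], [0.4639, 0.0503], [0.4653, 0.1454], [0.5723, 0.1513]] [0.5182 0.0995] [0.10740228 0.0951103  0.10716254]
R [[0.5705, 0.1509], [0.4647, 0.152], [0.4674, 0.2465], [0.5747, 0.2515]] [0.519325 0.200225] [0.10580572 0.09453856 0.10741643]
B [[0.573, 0.2506], [0.4656, 0.2496], [0.4688, 0.3455], [0.5763, 0.3451]] [0.520925 0.2977  ] [0.10740466 0.09595337 0.10750074]
Yd [[0.4636, 0.14], [0.5663, 0.1367], [0.5677, 0.0388], [0.4576, 0.0369]] [0.5138 0.0881]
```

```bash
python3 -m handwheel '[[[-0.8,-0.72,0],[0,0,-0.229],0.3],[[-0.8,-0.72,0],[0,0,-0.229],0.3],[[-0.8,-0.72,0],[0,0,-0.229],0.3],[[-0.8,-0.72,0],[0,0,-0.229],0.3]]' 50
python3 -m handwheel '[[[-1,-1,0],[0,0,0],0.3],[[-1,-1,0],[0,0,0],0.3],[[-1,-1,0],[0,0,0],0.3],[[-1,-1,0],[0,0,0],0.3]]' >/dev/null
python3 -m handwheel '[[[-0.9,-1,0],[0,0,0],0.3],[[-0.9,-1,0],[0,0,0],0.3],[[-0.9,-1,0],[0,0,0],0.3],[[-0.9,-1,0],[0,0,0],0.3],[[-0.9,-1,0],[0,0,0],0.3]]'
python3 - <<'E'
from h import *
snap('wrist','w1.png')
for n,p in(('Y',(.518,.0995)),('R',(.5195,.199)),('B',(.521,.298)),):print(n,proj('w1.png',[*p,.007]))
E
```

```text
time_s: 0.48
tool_pos: [0.3163, 0.4567, 0.2528]
ee_rot: [[-1.0, -0.003, -0.001], [-0.003, 1.0, -0.004], [0.001, -0.004, -1.0]]
force: [0.6, -0.5, 0.0]
opening: 0.697
grip_force: 0.0
time_s: 1.23
tool_pos: [0.5077, 0.259, 0.2529]
ee_rot: [[-1.0, 0.003, -0.0], [0.003, 1.0, -0.0], [0.0, -0.0, -1.0]]
force: [-0.6, 0.9, 0.3]
opening: 0.7
grip_force: 0.0
Y [150.17538695 188.98374493]
R [230.39628419 189.90808423]
B [310.07017001 190.8320182 ]
```

View pics/w1.png

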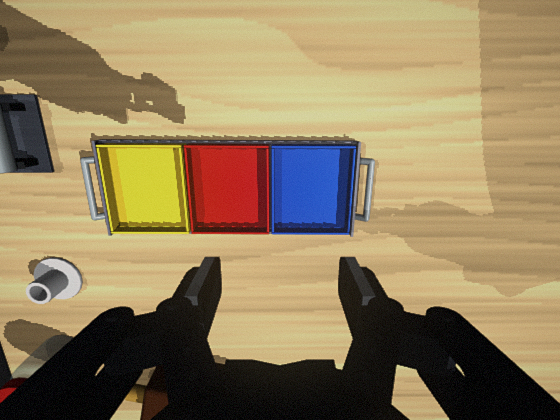

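Run:
```python
from h import *
for n,c in(('Y',[(97,145),(184,145),(188,233),(110,233)]),('R',[(185,145),(270,145),(270,233),(189,233)]),('B',[(271,145),(357,145),(353,233),(271,233)])):
    p=np.array([ray('w1.png',u,v,.026)[:2] for u,v in c]);print(n,np.round(p,4).tolist(),p.mean(0))
print(ray('w1.png',38,293,.04)) # flanged top
```

```text
Y [[0.4624, 0.0546], [0.4627, 0.1526], [0.5692, 0.1471], [0.5689, 0.051]] [0.51581622 0.10133984]
R [[0.4627, 0.1537], [0.463, 0.2495], [0.5695, 0.2481], [0.5692, 0.1484]] [0.51613466 0.19992225]
B [[0.463, 0.2506], [0.4634, 0.3475], [0.5699, 0.3504], [0.5695, 0.2494]] [0.51645611 0.2994476 ]
[ 0.64437384 -0.04535352  0.04      ]
```

```bash
python3 -m handwheel '[[[0,-1,0],[0,0,0],0.3],[[0,-1,0],[0,0,0],0.3],[[0,-1,0],[0,0,0],0.3]]' >/dev/null
python3 -m handwheel '[[[0,-1,0],[0,0,0],0.3],[[0,-1,0],[0,0,0],0.3],[[0,-1,0],[0,0,0],0.3]]' >/dev/null
python3 -m handwheel '[[[0,-1,0],[0,0,0],0.3],[[0,-1,0],[0,0,0],0.3],[[0,-1,0],[0,0,0],0.3]]' >/dev/null
python3 -m handwheel '[[[0.2,-1,0],[0,0,0],0.3],[[0.2,-1,0],[0,0,0],0.3],[[0.2,-1,0],[0,0,0],0.3],[[0.2,-1,0],[0,0,0],0.3],[[0.2,-1,0],[0,0,0],0.3]]'
python3 - <<'E'
from h import *
snap('wrist','w2.png')
for p in((.4816,-.305,.04),(.4506,-.05,.04),(.6444,-.05,.04)):print(proj('w2.png',p))
E
```

```text
time_s: 2.45
tool_pos: [0.4861, -0.1379, 0.2532]
ee_rot: [[-1.0, -0.001, -0.0], [-0.001, 1.0, 0.001], [0.0, 0.001, -1.0]]
force: [0.5, -0.5, -0.6]
opening: 0.695
grip_force: 0.0
[129.32637114 182.52377509]
[358.70683937 154.88184611]
[346.71748119 307.00435516]
```

View pics/w2.png

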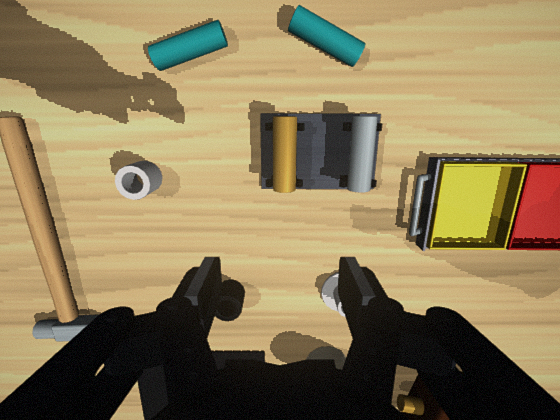

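Wrist view: plain sleeve top at (133,181), steel roller from (369,116) to (362,191), and brass on the left at (285,150). That is about 5 px off the prediction, possibly because the arm was still moving, so I'll re-shoot with it settled.

Run:
```python
from h import *
snap('wrist','w3.png'); snap('wrist','w3.png')
a=cv2.imread('pics/w2.png');b=cv2.imread('pics/w3.png')
print(cv2.phaseCorrelate(np.float32(a[:250,:,1]),np.float32(b[:250,:,1])), robot.get_state()['tool_pos'])
for p in((.4816,-.305,.04),(.4506,-.05,.04),(.4502,-.135,.04)):print(proj('w3.png',p))
crop('w3.png','w3a.png',100,95,300,115,2.66)
```

```text
((-0.589460328463872, -0.31178736225955106), 0.9593974995083279) [ 0.48645482 -0.13693828  0.25320269]
[128.5242046  181.94069127]
[358.01595046 154.8034569 ]
[280.23075342 154.18393339]
```

View pics/w3a.png

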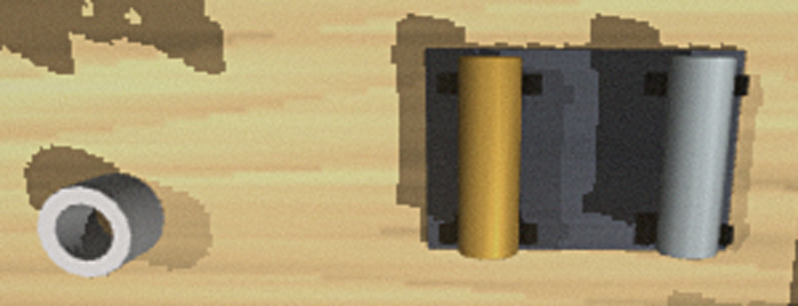

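```bash
python3 -m handwheel '[[[0.05,-1,0.5],[0,0,0],0.3],[[0.05,-1,0.5],[0,0,0],0.3],[[0.05,-1,0.5],[0,0,0],0.3],[[0.05,-1,0.5],[0,0,0],0.3]]' >/dev/null
python3 -m handwheel '[[[0,-0.63,0.8],[0,0,0],0.3],[[0,-0.63,0.8],[0,0,0],0.3],[[0,-0.63,0.8],[0,0,0],0.3],[[0,-0.63,0.8],[0,0,0],0.3],[[0,-0.63,0.8],[0,0,0],0.3],[[0,-0.63,0.8],[0,0,0],0.3]]'
python3 - <<'E'
from h import *
snap('wrist','w4.png')
print(np.round(off((.4816,-.303,.032)),3))
W=lambda x,y:(100+x/2.66,95+y/2.66)
for n,a,b in(('steel',(705,57),(688,256)),('brass',(490,57),(489,256))):
    A=ray('w3.png',*W(*a),.045);B=ray('w3.png',*W(*b),.045);print(n,A,B,np.linalg.norm(A-B),np.degrees(np.arctan2((B-A)[1],(B-A)[0])))
E
```

```text
time_s: 3.43
tool_pos: [0.4827, -0.3005, 0.1245]
ee_rot: [[-1.0, -0.003, 0.001], [-0.003, 1.0, -0.0], [-0.001, -0.0, -1.0]]
force: [0.7, -0.1, 0.5]
opening: 0.704
grip_force: 0.0
[ 0.015 -0.021  0.93 ]
steel [ 0.41047104 -0.04720793  0.045     ] [ 0.49030394 -0.04732157  0.045     ] 0.07983298444749727 -0.08155722924396779
brass [ 0.41075157 -0.13105665  0.045     ] [ 0.49055651 -0.13083007  0.045     ] 0.07980526019676833 0.1626715610229667
```

View pics/w4.png

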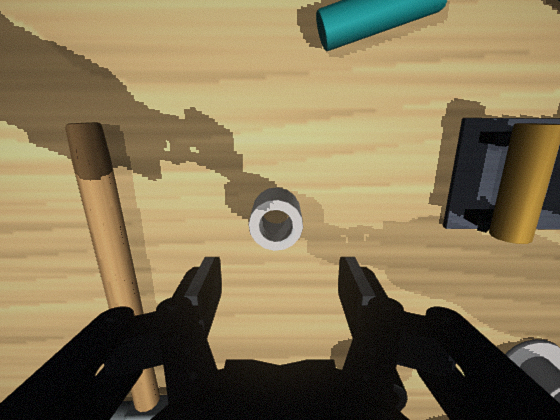

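Roller yaw comes out at 0° and length at 80 mm, as specified. The plain sleeve sits at (276,222), centred between the fingers. Descending.

```bash
python3 -m handwheel '[[[0.01,-0.02,0.4],[0,0,0],0.3],[[0.01,-0.02,0.7],[0,0,0],0.3],[[0.01,-0.02,0.85],[0,0,0],0.3],[[0.01,-0.02,0.92],[0,0,0],0.3],[[0.01,-0.02,0.92],[0,0,0],0.3],[[0.01,-0.02,0.92],[0,0,0],0.3]]'
python3 -m handwheel '[[[0,0,0],[0,0,0],0.45],[[0,0,0],[0,0,0],0.55],[[0,0,0],[0,0,0],0.65],[[0,0,0],[0,0,0],0.7],[[0,0,0],[0,0,0],0.7],[[0,0,0],[0,0,0],0.7]]' 40
```

```text
time_s: 3.98
tool_pos: [0.4818, -0.3039, 0.0328]
ee_rot: [[-1.0, -0.002, 0.002], [-0.002, 1.0, -0.001], [-0.002, -0.001, -1.0]]
force: [0.0, -0.2, 0.2]
opening: 0.697
grip_force: 0.0
time_s: 4.48
tool_pos: [0.4823, -0.3047, 0.0336]
ee_rot: [[-1.0, -0.001, 0.004], [-0.001, 1.0, -0.002], [-0.004, -0.002, -1.0]]
force: [-1.1, 0.6, 5.6]
opening: 0.449
grip_force: 40.1
```

```bash
python3 -m handwheel '[[[0,0,-0.3],[0,0,0],0.7],[[0,0,-0.7],[0,0,0],0.7],[[0,0,-1],[0,0,0],0.7],[[0,0,-1],[0,0,0],0.7]]' >/dev/null
python3 -m handwheel '[[[-0.1,0.3,-0.3],[0,0,0],0.7],[[-0.1,0.6,-0.3],[0,0,0],0.7],[[-0.1,1,-0.3],[0,0,0],0.7]]' >/dev/null
python3 -m handwheel '[[[-0.1,0.4,0],[0,0,0],0.7],[[-0.1,0.8,0],[0,0,0],0.7],[[-0.1,1,0],[0,0,0],0.7]]' >/dev/null
python3 -m handwheel '[[[-0.1,0.4,0],[0,0,0],0.7],[[-0.1,0.8,0],[0,0,0],0.7],[[-0.1,1,0],[0,0,0],0.7]]' >/dev/null
python3 -m handwheel '[[[-0.05,0.4,0],[0,0,0],0.7],[[-0.05,0.8,0],[0,0,0],0.7],[[-0.05,1,0],[0,0,0],0.7],[[-0.05,1,0],[0,0,0],0.7],[[-0.05,1,0],[0,0,0],0.7],[[-0.05,1,0],[0,0,0],0.7]]'
python3 - <<'E'
from h import *
snap('wrist','w5.png')
print(np.round(off((.5165,.100,.041)),3), proj('w5.png',(.517,.1,.007)))
E
```

```text
time_s: 6.07
tool_pos: [0.5151, 0.0958, 0.1614]
ee_rot: [[-1.0, -0.001, 0.0], [-0.001, 1.0, -0.001], [-0.0, -0.001, -1.0]]
force: [-0.7, -0.1, -0.7]
opening: 0.452
grip_force: 40.8
[-0.013  0.047  1.204] [282.91978104 202.47712721]
```

View pics/w5.png

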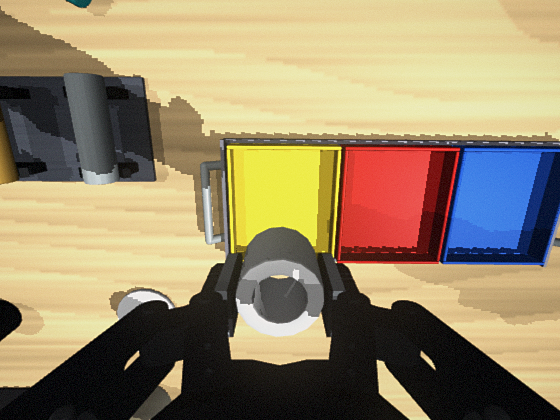

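The sleeve is held upright. The yellow bin spans columns 227–340 (centre 283), which agrees with the estimate. Lowering.

```bash
python3 -m handwheel '[[[-0.01,0.04,0.3],[0,0,0],0.7],[[-0.01,0.04,0.6],[0,0,0],0.7],[[-0.01,0.04,0.9],[0,0,0],0.7],[[-0.01,0.04,1],[0,0,0],0.7],[[-0.01,0.04,1],[0,0,0],0.7],[[-0.01,0.04,1],[0,0,0],0.7]]'
python3 -m handwheel '[[[0,0,0.1],[0,0,0],0.7],[[0,0,0.18],[0,0,0],0.7],[[0,0,0.2],[0,0,0],0.7],[[0,0,0.2],[0,0,0],0.7],[[0,0,0.2],[0,0,0],0.7]]'
```

```text
time_s: 6.62
tool_pos: [0.5162, 0.0994, 0.0615]
ee_rot: [[-1.0, 0.0, -0.001], [0.0, 1.0, -0.0], [0.001, -0.0, -1.0]]
force: [1.3, 0.6, 0.2]
opening: 0.448
grip_force: 40.8
time_s: 7.03
tool_pos: [0.5163, 0.1003, 0.0415]
ee_rot: [[-1.0, -0.001, 0.0], [-0.001, 1.0, -0.0], [-0.0, -0.0, -1.0]]
force: [-0.1, -0.2, -1.2]
opening: 0.453
grip_force: 40.8
```

```bash
python3 -m handwheel '[[[0,0,0.01],[0,0,0],0.7],[[0,0,0.01],[0,0,0],0.7],[[0,0,0.01],[0,0,0],0.54],[[0,0,0.01],[0,0,0],0.5],[[0,0,0.01],[0,0,0],0.46],[[0,0,0.01],[0,0,0],0.42],[[0,0,0.01],[0,0,0],0.42],[[0,0,0.01],[0,0,0],0.42]]'
python3 -m handwheel '[[[0,0,-0.1],[0,0,0],0.42],[[0,0,-0.3],[0,0,0],0.42],[[0,0,-0.6],[0,0,0],0.42],[[0,0,-0.9],[0,0,0],0.3],[[0,0,-0.9],[0,0,0],0.3]]'
python3 - <<'E'
from h import *
print(np.round(off((.6444,-.049,.035)),3))
E
```

```text
time_s: 7.7
tool_pos: [0.5162, 0.1002, 0.0404]
ee_rot: [[-1.0, -0.001, 0.0], [-0.001, 1.0, 0.0], [-0.0, 0.0, -1.0]]
force: [0.8, -0.1, 0.3]
opening: 0.58
grip_force: 0.0
time_s: 8.12
tool_pos: [0.5209, 0.1006, 0.1371]
ee_rot: [[-1.0, -0.001, 0.012], [-0.001, 1.0, 0.001], [-0.012, 0.001, -1.0]]
force: [1.8, -0.4, 0.0]
opening: 0.698
grip_force: 0.0
[-1.221 -1.499  1.034]
```

```bash
python3 -m handwheel '[[[-0.3,-0.4,0],[0,0,0],0.3],[[-0.6,-0.8,0],[0,0,0],0.3],[[-0.7,-1,0],[0,0,0],0.3],[[-0.7,-1,0],[0,0,0],0.3]]' >/dev/null
python3 -m handwheel '[[[-0.3,-0.3,0],[0,0,0],0.3],[[-0.53,-0.5,0],[0,0,0],0.3],[[-0.53,-0.5,0],[0,0,0],0.3],[[-0.53,-0.5,0],[0,0,0],0.3],[[-0.53,-0.5,0],[0,0,0],0.3]]'
python3 - <<'E'
from h import *
snap('wrist','w6.png')
print(np.round(off((.6444,-.049,.035)),3),proj('w6.png',(.6444,-.049,.04)),'jar',ray('s0.png',194,240,.09),ray('d0.png',360,192,.09))
E
```

```text
time_s: 8.87
tool_pos: [0.6386, -0.0493, 0.1302]
ee_rot: [[-1.0, -0.001, -0.001], [-0.001, 1.0, 0.001], [0.001, 0.001, -1.0]]
force: [-0.8, -0.1, -0.9]
opening: 0.7
grip_force: 0.0
[-0.063 -0.002  0.951] [278.45610748 231.68651931] jar [ 0.77392441 -0.05641393  0.09      ] [ 0.75991979 -0.08162332  0.09      ]
```

View pics/w6.png

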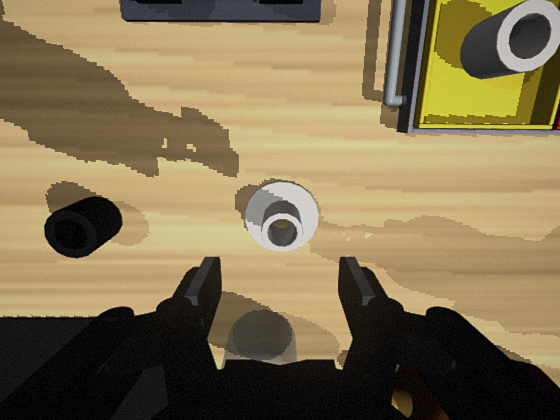

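The flanged sleeve top is at (281,233), centred between the fingers, and the jar at (260,340) is clear. The plain sleeve is standing in the yellow bin.

```bash
python3 -m handwheel '[[[-0.06,0,0.3],[0,0,0],0.3],[[-0.06,0,0.6],[0,0,0],0.3],[[-0.06,0,0.85],[0,0,0],0.3],[[-0.06,0,0.95],[0,0,0],0.3],[[-0.06,0,0.95],[0,0,0],0.3],[[-0.06,0,0.95],[0,0,0],0.3],[[-0.06,0,0.95],[0,0,0],0.3]]'
python3 -m handwheel '[[[0,0,0],[0,0,0],0.45],[[0,0,0],[0,0,0],0.55],[[0,0,0],[0,0,0],0.65],[[0,0,0],[0,0,0],0.75],[[0,0,0],[0,0,0],0.8],[[0,0,0],[0,0,0],0.8],[[0,0,0],[0,0,0],0.8]]' 40
python3 - <<'E'
from h import *
print(off((.5175,.299,.035)))
E
```

```text
time_s: 9.5
tool_pos: [0.6465, -0.0494, 0.0372]
ee_rot: [[-1.0, -0.002, 0.003], [-0.002, 1.0, -0.001], [-0.003, -0.001, -1.0]]
force: [0.0, 0.8, 0.1]
opening: 0.701
grip_force: 0.0
time_s: 10.08
tool_pos: [0.6467, -0.0498, 0.0373]
ee_rot: [[-1.0, -0.001, 0.003], [-0.001, 1.0, -0.0], [-0.003, -0.0, -1.0]]
force: [-0.1, 0.8, 6.7]
opening: 0.365
grip_force: 39.4
[1.28814515 3.48931326 0.01822919]
```

```bash
python3 -m handwheel '[[[0,0,-0.3],[0,0,0],0.8],[[0,0,-0.7],[0,0,0],0.8],[[0,0,-1],[0,0,0],0.8],[[0,0,-1],[0,0,0],0.8]]' >/dev/null
python3 -m handwheel '[[[0.1,0.4,0],[0,0,0],0.8],[[0.25,0.8,0],[0,0,0],0.8],[[0.4,1,0],[0,0,0],0.8]]' >/dev/null
python3 -m handwheel '[[[0.1,0.4,0],[0,0,0],0.8],[[0.25,0.8,0],[0,0,0],0.8],[[0.4,1,0],[0,0,0],0.8]]' >/dev/null
python3 -m handwheel '[[[0.1,0.4,0],[0,0,0],0.8],[[0.25,0.8,0],[0,0,0],0.8],[[0.4,1,0],[0,0,0],0.8]]' >/dev/null
python3 -m handwheel '[[[0.1,0.3,0],[0,0,0],0.8],[[0.1,0.48,0],[0,0,0],0.8],[[0.1,0.48,0],[0,0,0],0.8],[[0.1,0.48,0],[0,0,0],0.8],[[0.1,0.48,0],[0,0,0],0.8]]'
python3 - <<'E'
from h import *
snap('wrist','w7.png')
print(np.round(off((.5175,.299,.0445)),3))
E
```

```text
time_s: 11.58
tool_pos: [0.5149, 0.2976, 0.1351]
ee_rot: [[-1.0, -0.001, -0.0], [-0.001, 1.0, -0.001], [0.0, -0.001, -1.0]]
force: [-0.7, 0.3, -0.9]
opening: 0.366
grip_force: 40.0
[-0.026  0.018  0.906]
```

View pics/w7.png

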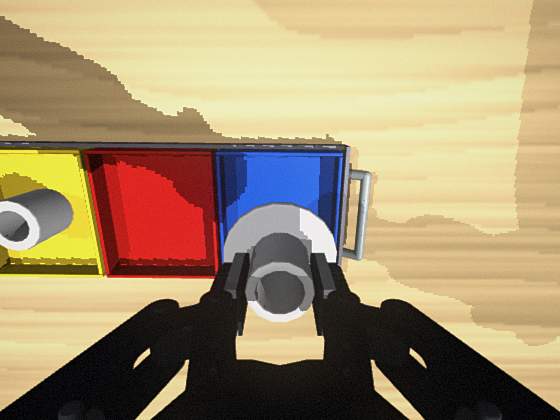

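The flanged sleeve is held level, and the blue bin's rim spans 218–346 (centre 282). Lowering.

```bash
python3 -m handwheel '[[[-0.02,0.02,0.3],[0,0,0],0.8],[[-0.02,0.02,0.6],[0,0,0],0.8],[[-0.02,0.02,0.8],[0,0,0],0.8],[[-0.02,0.02,0.89],[0,0,0],0.8],[[-0.02,0.02,0.89],[0,0,0],0.8],[[-0.02,0.02,0.89],[0,0,0],0.8],[[-0.02,0.02,0.89],[0,0,0],0.8]]'
```

```text
time_s: 12.22
tool_pos: [0.5178, 0.2998, 0.047]
ee_rot: [[-1.0, -0.0, 0.001], [-0.0, 1.0, 0.0], [-0.001, 0.0, -1.0]]
force: [-0.6, 0.8, 0.4]
opening: 0.369
grip_force: 41.1
```

Bottom should be about 2.5 mm above the floor, so lower that much, then release.

```bash
python3 -m handwheel '[[[0,0,0.015],[0,0,0],0.8],[[0,0,0.025],[0,0,0],0.8],[[0,0,0.025],[0,0,0],0.8],[[0,0,0.025],[0,0,0],0.8]]'
python3 -m handwheel '[[[0,0,0],[0,0,0],0.63],[[0,0,0],[0,0,0],0.59],[[0,0,0],[0,0,0],0.54],[[0,0,0],[0,0,0],0.48],[[0,0,0],[0,0,0],0.48],[[0,0,0],[0,0,0],0.48]]'
python3 -m handwheel '[[[0,0,-0.1],[0,0,0],0.48],[[0,0,-0.3],[0,0,0],0.48],[[0,0,-0.6],[0,0,0],0.48],[[0,0,-0.8],[0,0,0],0.42],[[0,0,-0.8],[0,0,0],0.42]]'
python3 - <<'E'
from h import *
print(np.round(off((.4505,-.049,.051)),3))
E
```

```text
time_s: 12.55
tool_pos: [0.517, 0.3002, 0.044]
ee_rot: [[-1.0, -0.001, 0.0], [-0.001, 1.0, 0.0], [-0.0, 0.0, -1.0]]
force: [-0.5, -0.1, -0.8]
opening: 0.372
grip_force: 41.1
time_s: 13.05
tool_pos: [0.517, 0.3003, 0.0439]
ee_rot: [[-1.0, -0.001, 0.0], [-0.001, 1.0, 0.0], [-0.0, 0.0, -1.0]]
force: [-0.3, -0.0, 0.3]
opening: 0.521
grip_force: 0.0
time_s: 13.47
tool_pos: [0.5206, 0.3019, 0.1299]
ee_rot: [[-1.0, -0.001, 0.009], [-0.001, 1.0, 0.004], [-0.009, 0.004, -1.0]]
force: [-0.5, 0.4, 0.5]
opening: 0.58
grip_force: 0.0
[ 0.712 -3.512  0.768]
```

```bash
python3 -m handwheel '[[[0.1,-0.4,0],[0,0,0],0.4],[[0.2,-0.8,0],[0,0,0],0.4],[[0.2,-1,0],[0,0,0],0.4]]' >/dev/null
python3 -m handwheel '[[[0.1,-0.4,0],[0,0,0],0.4],[[0.2,-0.8,0],[0,0,0],0.4],[[0.2,-1,0],[0,0,0],0.4]]' >/dev/null
python3 -m handwheel '[[[0.1,-0.4,0],[0,0,0],0.4],[[0.2,-0.8,0],[0,0,0],0.4],[[0.2,-1,0],[0,0,0],0.4]]' >/dev/null
python3 -m handwheel '[[[0.05,-0.3,0],[0,0,0],0.4],[[0.07,-0.49,0],[0,0,0],0.4],[[0.07,-0.49,0],[0,0,0],0.4],[[0.07,-0.49,0],[0,0,0],0.4],[[0.07,-0.49,0],[0,0,0],0.4],[[0.07,-0.49,0],[0,0,0],0.4]]'
python3 - <<'E'
from h import *
snap('wrist','w8.png')
print(np.round(off((.4505,-.049,.051)),3),proj('w8.png',(.4505,-.049,.053)))
E
```

```text
time_s: 14.72
tool_pos: [0.4503, -0.0479, 0.1238]
ee_rot: [[-1.0, -0.002, -0.0], [-0.002, 1.0, 0.0], [0.0, 0.0, -1.0]]
force: [0.6, 0.1, -0.4]
opening: 0.603
grip_force: 0.0
[-0.002 -0.012  0.728] [276.39417215 234.45518484]
```

View pics/w8.png

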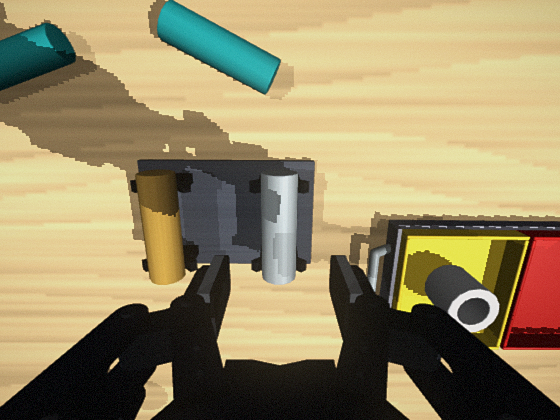

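The steel roller is at column 279, centred between the fingers and parallel to the pads. Brass is clear on the left. Descending to grip.

```bash
python3 -m handwheel '[[[0,-0.005,0.2],[0,0,0],0.4],[[0,-0.005,0.4],[0,0,0],0.4],[[0,-0.005,0.55],[0,0,0],0.4],[[0,-0.005,0.65],[0,0,0],0.4],[[0,-0.005,0.72],[0,0,0],0.4],[[0,-0.005,0.72],[0,0,0],0.4],[[0,-0.005,0.72],[0,0,0],0.4]]'
python3 -m handwheel '[[[0,0,0],[0,0,0],0.5],[[0,0,0],[0,0,0],0.6],[[0,0,0],[0,0,0],0.7],[[0,0,0],[0,0,0],0.8],[[0,0,0],[0,0,0],0.85],[[0,0,0],[0,0,0],0.85],[[0,0,0],[0,0,0],0.85]]' 60
python3 - <<'E'
from h import *
print(np.round(off((.5165,.1995,.031)),3))
E
```

```text
time_s: 15.35
tool_pos: [0.4505, -0.049, 0.0519]
ee_rot: [[-1.0, -0.002, -0.0], [-0.002, 1.0, 0.0], [0.0, 0.0, -1.0]]
force: [0.1, -0.5, 1.3]
opening: 0.599
grip_force: 0.0
time_s: 15.93
tool_pos: [0.4512, -0.0486, 0.0529]
ee_rot: [[-1.0, -0.001, 0.002], [-0.001, 1.0, 0.002], [-0.002, 0.002, -1.0]]
force: [-0.6, 3.5, 5.5]
opening: 0.28
grip_force: 58.5
[-0.656  2.48   0.226]
```

```bash
python3 -m handwheel '[[[0,0,-0.2],[0,0,0],0.85],[[0,0,-0.5],[0,0,0],0.85],[[0,0,-0.8],[0,0,0],0.85],[[0,0,-0.9],[0,0,0],0.85]]'
python3 -m handwheel '[[[-0.1,0.3,0],[0,0,0],0.85],[[-0.2,0.6,0],[0,0,0],0.85],[[-0.3,0.9,0],[0,0,0],0.85],[[-0.3,1,0],[0,0,0],0.85]]' >/dev/null
python3 -m handwheel '[[[-0.1,0.3,0],[0,0,0],0.85],[[-0.2,0.6,0],[0,0,0],0.85],[[-0.3,0.9,0],[0,0,0],0.85],[[-0.3,1,0],[0,0,0],0.85]]' >/dev/null
python3 -m handwheel '[[[-0.05,0.3,0],[0,0,0],0.85],[[-0.05,0.48,0],[0,0,0],0.85],[[-0.05,0.48,0],[0,0,0],0.85],[[-0.05,0.48,0],[0,0,0],0.85],[[-0.05,0.48,0],[0,0,0],0.85],[[-0.05,0.48,0],[0,0,0],0.85]]'
python3 - <<'E'
from h import *
snap('wrist','w9.png')
print(np.round(off((.5165,.1995,.0325)),3))
E
```

```text
time_s: 16.27
tool_pos: [0.4527, -0.0501, 0.1457]
ee_rot: [[-1.0, -0.001, 0.006], [-0.001, 1.0, -0.002], [-0.006, -0.002, -1.0]]
force: [2.0, -0.1, -2.8]
opening: 0.279
grip_force: 59.8
time_s: 17.43
tool_pos: [0.5144, 0.1976, 0.1413]
ee_rot: [[-1.0, -0.0, -0.001], [-0.0, 1.0, -0.001], [0.001, -0.001, -1.0]]
force: [0.0, -0.0, -3.4]
opening: 0.284
grip_force: 60.3
[-0.02   0.019  1.09 ]
```

View pics/w9.png

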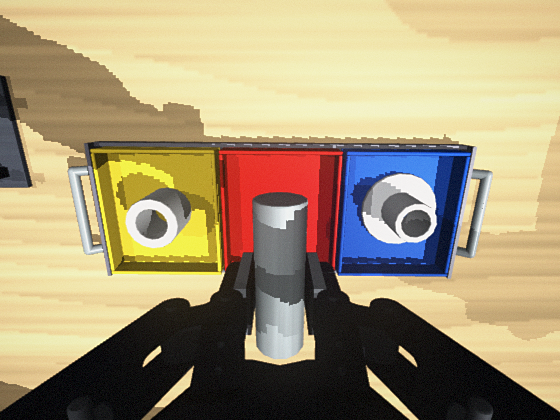

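Both sleeves stand in their bins: plain at (160,220), flanged at (402,205). The roller is held above red at (280,275). I'll check that it is level and centred along x before lowering.

```bash
python3 - <<'E'
from h import *
c=np.array(robot.get_state()['tool_pos'])
for dx in(-.04,.04):
  for dz in(0,.013):print(dx,dz,proj('w9.png',c+[dx,0,-.0125+dz]))
E
python3 -m handwheel '[[[-0.02,0.02,0.3],[0,0,0],0.85],[[-0.02,0.02,0.6],[0,0,0],0.85],[[-0.02,0.02,0.8],[0,0,0],0.85],[[-0.02,0.02,0.9],[0,0,0],0.85],[[-0.02,0.02,0.9],[0,0,0],0.85],[[-0.02,0.02,0.9],[0,0,0],0.85]]'
```

```text
-0.04 0 [277.41952672 201.25858454]
-0.04 0.013 [277.20510948 209.79709243]
0.04 0 [277.66698529 345.16175435]
0.04 0.013 [277.50725725 364.25213816]
time_s: 17.98
tool_pos: [0.5171, 0.2003, 0.0519]
ee_rot: [[-1.0, -0.0, -0.0], [-0.0, 1.0, -0.0], [0.0, -0.0, -1.0]]
force: [0.2, -0.4, -2.9]
opening: 0.282
grip_force: 60.4
```

```bash
python3 -m handwheel '[[[0,0,0.08],[0,0,0],0.85],[[0,0,0.14],[0,0,0],0.85],[[0,0,0.17],[0,0,0],0.85],[[0,0,0.17],[0,0,0],0.85],[[0,0,0.17],[0,0,0],0.85]]'
python3 -m handwheel '[[[0,0,0.01],[0,0,0],0.85],[[0,0,0.02],[0,0,0],0.85],[[0,0,0.02],[0,0,0],0.85],[[0,0,0.02],[0,0,0],0.85]]'
```

```text
time_s: 18.4
tool_pos: [0.517, 0.2008, 0.0349]
ee_rot: [[-1.0, -0.001, -0.0], [-0.001, 1.0, -0.0], [0.0, -0.0, -1.0]]
force: [1.0, 0.1, -2.1]
opening: 0.279
grip_force: 60.4
time_s: 18.73
tool_pos: [0.5175, 0.2009, 0.0331]
ee_rot: [[-1.0, -0.001, 0.001], [-0.001, 1.0, 0.0], [-0.001, 0.0, -1.0]]
force: [0.6, -0.0, -0.9]
opening: 0.284
grip_force: 60.6
```

Contact: the weight is coming off the wrist. Release gently and retract.

```bash
python3 -m handwheel '[[[0,0,0],[0,0,0],0.72],[[0,0,0],[0,0,0],0.7],[[0,0,0],[0,0,0],0.68],[[0,0,0],[0,0,0],0.66],[[0,0,0],[0,0,0],0.63],[[0,0,0],[0,0,0],0.6],[[0,0,0],[0,0,0],0.55],[[0,0,0],[0,0,0],0.5],[[0,0,0],[0,0,0],0.5],[[0,0,0],[0,0,0],0.5],[[0,0,0],[0,0,0],0.5],[[0,0,0],[0,0,0],0.5]]' 20
python3 -m handwheel '[[[0,0,-0.05],[0,0,0],0.5],[[0,0,-0.15],[0,0,0],0.5],[[0,0,-0.3],[0,0,0],0.5],[[0,0,-0.6],[0,0,0],0.5],[[0,0,-0.9],[0,0,0],0.5],[[0,0,-1],[0,0,0],0.5]]'
python3 -m handwheel '[[[-0.5,0,-0.7],[0,0,0],0.5],[[-0.5,0,-0.7],[0,0,0],0.5],[[-0.5,0,-0.7],[0,0,0],0.5],[[-0.5,0,-0.7],[0,0,0],0.5],[[-0.5,0,-0.7],[0,0,0],0.5],[[-0.5,0,-0.7],[0,0,0],0.5],[[-0.5,0,-0.7],[0,0,0],0.5],[[-0.5,0,-0.7],[0,0,0],0.5]]'
python3 - <<'E'
from h import *
snap('wrist','w10.png');snap('side','d10.png')
a=cv2.imread('pics/w10.png')[60:300];b=cv2.resize(cv2.imread('pics/d10.png')[150:330],None,fx=1.4,fy=1.4)
cv2.imwrite('pics/fin.png',np.vstack([cv2.resize(a,(784,336)),b]))
E
```

```text
time_s: 19.73
tool_pos: [0.517, 0.2007, 0.0328]
ee_rot: [[-1.0, -0.001, -0.0], [-0.001, 1.0, -0.0], [0.0, -0.0, -1.0]]
force: [0.5, 0.2, -0.2]
opening: 0.503
grip_force: 0.0
time_s: 20.23
tool_pos: [0.52, 0.2016, 0.1383]
ee_rot: [[-1.0, -0.001, 0.008], [-0.001, 1.0, 0.002], [-0.008, 0.002, -1.0]]
force: [0.9, 0.1, 0.5]
opening: 0.498
grip_force: 0.0
time_s: 20.9
tool_pos: [0.5653, 0.2006, 0.2011]
ee_rot: [[-1.0, -0.002, -0.003], [-0.001, 1.0, -0.001], [0.003, -0.001, -1.0]]
force: [-0.3, 0.1, 0.4]
opening: 0.5
grip_force: 0.0
```

View pics/fin.png

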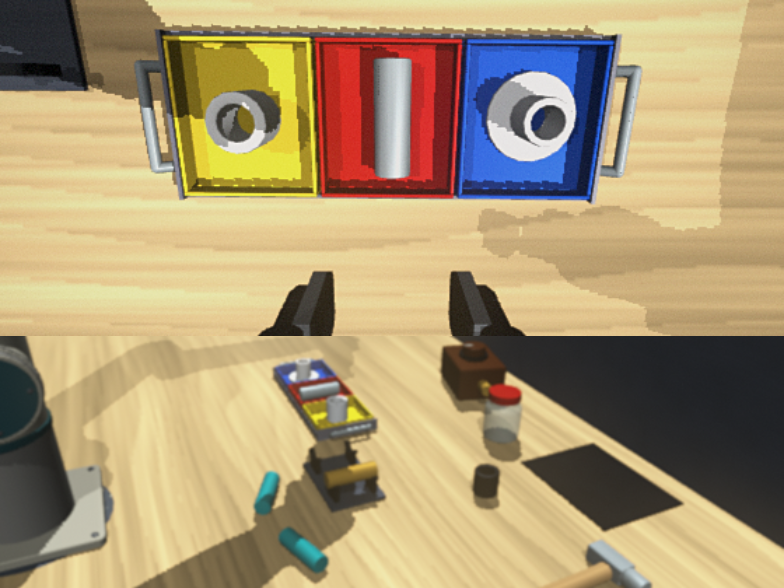

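The final view shows the plain sleeve standing in yellow (240,120), the steel roller lying flat in red (393,117) and the flanged sleeve flange down in blue (535,115). The brass roller, black sleeve, jar and hammer look undisturbed.

```bash
python3 -c "
from cell import robot
print(robot.job_done())"
```

```text
the job is handed in; nothing more can be done
None
```

The caddy is packed and handed in at about 21 s: plain sleeve standing in yellow, flanged sleeve flange down in blue, and steel roller flat in red, with the black sleeve, brass roller, jar and hammer left where they were.

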